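# Swap the faulty cell block under the board of a battery pack

### The job

The cell block with red ends in the black pack case is faulty, but the circuit board and the white strip carrier lie on top of it. Lay the board and then the carrier, one at a time and side by side, on the grey mat; move the faulty block into the red tray; then put the spare block of lime-green cells with no red ends into the case. Finally set the carrier back centred and square on the new block, then the board centred and square on the carrier, everything upright and released; leave the block of blue cells where it is.

Things in the scene. Friction and masses are not known exactly. Their poses are not given: they have to be found in the camera images.
- case: Black plastic pack case, an open-topped tray fixed to the bench: outside 70 x 130 x 30 mm high (long side along its y), walls and floor 5 mm, so inside 60 x 120 mm. Origin: centre of its underside, z up. Holds the faulty block at the start, with the carrier on the block and the board on the carrier.
- reject_tray: Red plastic open-topped tray fixed to the bench, empty, same sizes and axes as the black case: outside 70 x 130 x 30 mm, long side along y, walls and floor 5 mm, inside 60 x 120 mm. Origin: centre of its underside.
- mat: Flat grey mat fixed to the bench, 100 x 190 mm (long side along its y), 3 mm thick. Origin: centre of its underside, so its top is 3 mm up. Room for the board and the carrier side by side along y.
- faulty_block: Faulty cell block, lime-green cells and bright red ends (11 mm of red at each end, which stick out from under the carrier): 44 x 104 x 70 mm high (long side along its y), 0.5 kg, with upright battery cells in black end frames and a flat top. Origin: centre of its underside, z up; best gripped across its 44 mm width (x) near the top. It stands in the case on the 5 mm floor, its top 75 mm above the bench.
- good_block: Good spare cell block, lime-green cells, black frames, no red: 44 x 104 x 70 mm high (long side along its y), 0.5 kg, with upright battery cells in black end frames and a flat top. Origin: centre of its underside, z up; best gripped across its 44 mm width (x) near the top. It stands on the bench.
- blue_block: Cell block of another type, blue cells: 44 x 104 x 70 mm high (long side along its y), 0.5 kg, with upright battery cells in black end frames and a flat top. Origin: centre of its underside, z up; best gripped across its 44 mm width (x) near the top. It stands on the bench and must stay there.
- carrier: White plastic strip carrier with four silver strips across its flat top: a plate 60 x 76 x 14 mm high (long side along its y), 0.12 kg. Origin: centre of its underside, z up. Starts on the faulty block, long sides parallel, overhanging it by 8 mm on each long side; grip its edges across the 60 mm (x).
- board: Green circuit board 50 x 64 x 4 mm (long side along its y), 0.09 kg, with a dark finned heat sink 26 x 44 mm (x, y) in the middle, from 4 to 26 mm above the underside: grip the heat sink across its 26 mm (x). Origin: centre of the board's underside, z up. Starts on top of the carrier, long sides parallel.

How it is judged:
On the way, in this order (a step that is already met when the one before it is completed fails the run):
1. the board lies released on the grey mat (x of board in the frame of mat between -0.05 and 0.05 m and y of board in the frame of mat between -0.095 and 0.095 m and height (world z) of board below 0.008 m and angle between board's own z axis and vertical below 0.1 rad and contact force between the fingers and board below 0.2 N and linear speed of board below 0.02 m/s and angular speed of board below 0.2 rad/s), for 0.2 s.
2. the carrier too lies released on the grey mat, beside the board (all of step 1 and x of carrier in the frame of mat between -0.05 and 0.05 m and y of carrier in the frame of mat between -0.095 and 0.095 m and height (world z) of carrier below 0.008 m and angle between carrier's own z axis and vertical below 0.1 rad and contact force between the fingers and carrier below 0.2 N and linear speed of carrier below 0.02 m/s and angular speed of carrier below 0.2 rad/s), for 0.2 s.
3. the faulty block stands released in the red tray, board and carrier still on the mat (all of step 2 and horizontal distance between faulty_block and reject_tray below 0.014 m and z of faulty_block in the frame of reject_tray below 0.01 m and angle between faulty_block's own z axis and vertical below 0.1 rad and angle between the y axis of faulty_block and the y axis of reject_tray, either way round below 0.2 rad and contact force between the fingers and faulty_block below 0.2 N and linear speed of faulty_block below 0.02 m/s and angular speed of faulty_block below 0.2 rad/s), for 0.2 s.
4. the good block stands released in the black case, board and carrier still on the mat (all of step 3 and horizontal distance between good_block and case below 0.014 m and z of good_block in the frame of case below 0.01 m and angle between good_block's own z axis and vertical below 0.1 rad and angle between the y axis of good_block and the y axis of case, either way round below 0.2 rad and contact force between the fingers and good_block below 0.2 N and linear speed of good_block below 0.02 m/s and angular speed of good_block below 0.2 rad/s), for 0.2 s.
5. the carrier lies released on the good block, the board still on the mat (all of step 1 and horizontal distance between faulty_block and reject_tray below 0.014 m and z of faulty_block in the frame of reject_tray below 0.01 m and angle between each of faulty_block, good_block, carrier's own z axis and vertical below 0.1 rad and angle between the y axis of faulty_block and the y axis of reject_tray, either way round below 0.2 rad and contact force between the fingers and faulty_block below 0.2 N and linear speed of each of faulty_block, good_block, carrier below 0.02 m/s and angular speed of each of faulty_block, good_block, carrier below 0.2 rad/s and horizontal distance between good_block and case below 0.014 m and z of good_block in the frame of case below 0.01 m and angle between the y axis of good_block and the y axis of case, either way round below 0.2 rad and contact force between the fingers and good_block below 0.2 N and horizontal distance between carrier and good_block below 0.012 m and z of carrier in the frame of good_block between 0.066 and 0.074 m and angle between the y axis of carrier and the y axis of good_block, either way round below 0.2 rad and contact force between the fingers and carrier below 0.2 N), for 0.2 s.
At the end, for the whole second after the job is handed in: Faulty block upright in the red tray, good block upright in the case (within 14 mm of centre, 0.2 rad); carrier flat on the good block, board flat on the carrier (within 12 mm, 0.2 rad, either way round); blue block within 30 mm of its start; all released and at rest (horizontal distance between faulty_block and reject_tray below 0.014 m and z of faulty_block in the frame of reject_tray below 0.01 m and angle between each of faulty_block, good_block, carrier, board's own z axis and vertical below 0.1 rad and angle between the y axis of faulty_block and the y axis of reject_tray, either way round below 0.2 rad and contact force between the fingers and faulty_block below 0.2 N and linear speed of each of faulty_block, good_block, carrier, board below 0.02 m/s and angular speed of each of faulty_block, good_block, carrier, board below 0.2 rad/s and horizontal distance between good_block and case below 0.014 m and z of good_block in the frame of case below 0.01 m and angle between the y axis of good_block and the y axis of case, either way round below 0.2 rad and contact force between the fingers and good_block below 0.2 N and horizontal distance between carrier and good_block below 0.012 m and z of carrier in the frame of good_block between 0.066 and 0.074 m and angle between the y axis of carrier and the y axis of good_block, either way round below 0.2 rad and contact force between the fingers and carrier below 0.2 N and horizontal distance between board and carrier below 0.012 m and z of board in the frame of carrier between 0.01 and 0.018 m and angle between the y axis of board and the y axis of carrier, either way round below 0.2 rad and contact force between the fingers and board below 0.2 N and distance of blue_block from where it was at the start of the episode below 0.03 m); the robot touches nothing.
It fails at once if the block of blue cells is pushed more than 30 mm or tipped (distance of blue_block from where it was at the start of the episode above 0.03 m or angle between blue_block's own z axis and vertical above 0.5 rad).
It also fails if it takes over 144 s, if anything falls off the work surface, if the arm or the gripper's body presses on something with over 40 N, if the wrist force passes 120 N, or if a joint passes its speed limit or range.

### The arm

A 7-joint arm with a two-finger parallel gripper is mounted at the origin on the work surface. World frame = base frame: x ahead of the robot, y to its left, z up, the work surface at z = 0. Lengths are in m, angles in rad, forces in N, time in s.
With the tool pointing down it reaches from about 0.425 to 0.875 m from the base axis. Payload 9.9 kg.
Tool frame: the origin (TCP) lies midway between the tips of the shut fingers; the grasp point (between the pads) lies 19 mm behind it; z points along the fingers, y is the direction in which the jaws open and shut (so a half turn about z gives the same grasp; the last joint's range is limited). The gripper opens to 85 mm and grips with 20 to 120 N. Pads are 22 mm wide; open, the fingers measure 114 mm over their backs; the gripper's body (76 mm by 85 mm) begins 54 mm behind the grasp point. The pads swing forward as they close: fully open they stand 13 mm farther back than shut.
Start: joints at [-1.353, 0.576, 0.025, 1.437, -0.015, 1.129, -0.057], TCP at [0.201, 0.644, 0.231] pointing down, gripper open.
Joint ranges: [-2.76, 2.76], [-0.34, 2.15], [-1.52, 1.57], [0.19, 2.46], [-1.09, 4.23], [0.17, 1.99], [-2.82, 2.82]. Speed limits (rad/s): [2.22, 2.22, 3.01, 3.01, 3.14, 3.14, 3.14].

### API

Orientations are given as a 3x3 rotation matrix whose columns are the frame's x, y, z axes.
In Python, from station import status, viewer, finish_job gives the robot as it stands.
- The arm moves only by the tool apply_moves, never from a script. Its argument "moves" is a list of rows, each an object with "travel": the shift along the world's x, y, z in m, a list of three; "rotation": the turn, a rotation vector about the world's x, y, z in degrees, a list of three; "fingers": the opening, from 0 (shut) to 1 (fully open). In form: [{"travel": [tx, ty, tz], "rotation": [wx, wy, wz], "fingers": fingers}, ...]. A call has 1 to 20 rows; each row is the pose to reach, as a shift and turn from the pose commanded when the call began; what a row does not reach only later rows make up. A row lasts 1/8 s, in which the tool goes at most 62.5 mm and 10.7 degrees, less where a joint would pass 70% of its speed; a pose out of reach is approached as far as the arm can. A call with a gripper value outside its range is refused whole. The fingers move at their own pace and stop on an object; "newtons" is the grip in N (left out, the last holds). Time passes only in rows, so rows that repeat a pose let the fingers close. It gives the time, the measured TCP pose, the force and the opening at its end, in the units of the state.
- status.get_obs(): the state, without advancing time (a new reading comes with each control period).
- viewer.snapshot(name): name is "side" or "top"; returns the picture (420x560x3 uint8, red, green, blue); there is no depth.
- viewer.camera_model(name): a dict with "fx", "fy", "cx", "cy" (pixels), "eye" and "rotation" of the camera in the world. Camera axes: x right, y down, z forward; pixel columns grow to the right and rows downward; lengths in m; the calibration is good to about 2 mm. A picture is of the moment at which its call begins. camera_model takes no time and is no camera call.
- finish_job(): hands the job in, once; it reports no verdict.
The state is a dict: "t": time; "joint_pos": joint angles; "joint_velocities": joint speeds; "effort": joint torques, N m; "position": TCP position; "orientation": TCP orientation; "force": force on the tool from outside, world axes, zero at the start; "wrist_torque": the same for the moment, N m; "finger_gap": finger opening in m.
Only numpy, scipy, OpenCV 4.12 (cv2) and the standard library are available. Lean on these libraries where they do the work, as an engineer would, in place of code of your own. Each camera call takes 0.05 s, during which the arm holds its last target. There are 200 camera calls.

## Working session

There is one attempt and no reset: what is moved stays moved. The work goes in short steps, Python scripts to look and compute and a tool call to move; the robot and the scene stay as the last step left them, time stands still between calls to the robot, and variables do not carry over. Pictures are saved under pics/ and viewed, about 12 in all and at most 16, crops included, and the job is handed in when it is done.

Besides the shell and the picture viewer there is one more tool, called after "Request:" in YAML: its name, and indented under it one key for each argument. apply_moves: Moves the arm, as the interface text tells. Its arguments: {"type":"object","properties":{"moves":{"type":"array"},"newtons":{"type":"number"}},"required":["moves"]}

```bash
mkdir -p pics; python3 - <<'E'
from station import status, viewer
import cv2
for n in ("top","side"):
    cv2.imwrite(f"pics/{n}0.png",viewer.snapshot(n)[...,::-1]); print(n,viewer.camera_model(n))
s=status.get_obs(); print(s)
E
```

```text
top {'fx': 505.2042871083508, 'fy': 505.2042871083508, 'cx': 287.2087757520516, 'cy': 208.25422832991578, 'eye': array([0.34663509, 0.01538304, 1.03597029]), 'rotation': array([[-0.01432477, -0.98847481,  0.15070617],
       [-0.99944674,  0.00963008, -0.03183516],
       [ 0.03001695, -0.15107882, -0.98806587]])}
side {'fx': 491.8727614290378, 'fy': 491.8727614290378, 'cx': 280.9147656061224, 'cy': 202.29835827099737, 'eye': array([ 0.26270397, -0.71218731,  0.90313054]), 'rotation': array([[ 0.9441953 , -0.24545886,  0.21964789],
       [-0.32935782, -0.69480732,  0.63934828],
       [-0.00432074, -0.67601238, -0.73687759]])}
{'t': 0.1, 'joint_pos': array([-1.35280474,  0.57645121,  0.02485293,  1.43780599, -0.01501692,
        1.12900261, -0.05650371]), 'joint_velocities': array([ 3.13263280e-04, -9.21813441e-05,  1.20247657e-03, -3.04723138e-03,
       -6.65835790e-04,  6.85528927e-04,  5.60759675e-04]), 'effort': array([ 6.90968998e-03, -7.67308259e+01,  2.25816160e+00, -2.86610001e+01,
        1.58629403e-02,  8.56166007e-03, -1.29938078e-05]), 'position': array([0.20050321, 0.64411662, 0.23053323]), 'orientation': array([[-9.54810604e-01,  2.97214681e-01, -3.79664933e-04],
       [ 2.97214916e-01,  9.54809531e-01, -1.43317332e-03],
       [-6.34524526e-05, -1.48125116e-03, -9.99998901e-01]]), 'force': array([-0.34419571, -0.13614236, -0.19257815]), 'wrist_torque': array([ 0.00531952, -0.02206839,  0.0027151 ]), 'finger_gap': 0.08519644046506741}
```

View pics/top0.png

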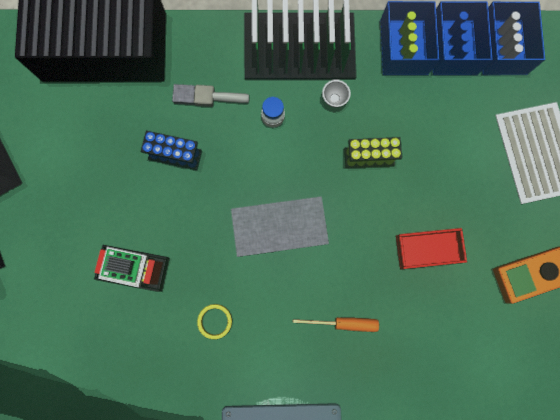

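View pics/side0.png

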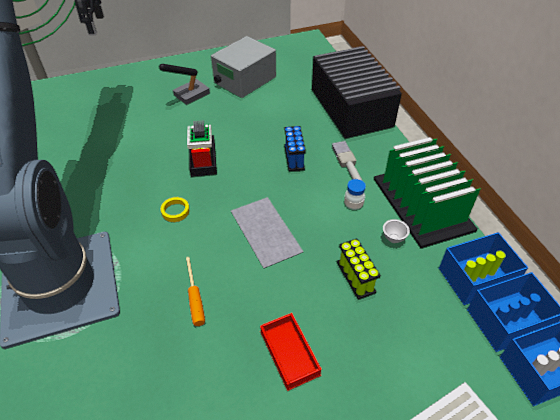

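```bash
cat > h.py <<'E'
from station import status, viewer
import cv2, numpy as np
from scipy.optimize import minimize
def proj(n,P):
    c=viewer.camera_model(n); q=(np.asarray(P,float)-c['eye'])@c['rotation']
    return np.c_[c['fx']*q[:,0]/q[:,2]+c['cx'], c['fy']*q[:,1]/q[:,2]+c['cy']]
def unproj(n,uv,z):
    c=viewer.camera_model(n); d=c['rotation']@np.array([(uv[0]-c['cx'])/c['fx'],(uv[1]-c['cy'])/c['fy'],1])
    return c['eye']+d*(z-c['eye'][2])/d[2]
def box(p,sz,z0):
    x,y,a=p; R=np.array([[np.cos(a),-np.sin(a)],[np.sin(a),np.cos(a)]])
    return np.array([[*(R@[i*sz[0]/2,j*sz[1]/2]+[x,y]),z] for z in (z0,z0+sz[2]) for i,j in ((-1,-1),(1,-1),(1,1),(-1,1))])
def sil(n,p,sz,z0,shape=(420,560)):
    h=cv2.convexHull(proj(n,box(p,sz,z0)).astype(np.float32))
    m=np.zeros(shape,np.uint8); cv2.fillConvexPoly(m,np.round(h*16).astype(np.int32),255,cv2.LINE_AA,4); return m/255.
def fit(n,mask,p0,sz,z0):
    m=mask.astype(float)
    f=lambda p: np.abs(sil(n,p,sz,z0)-m).sum()
    best=None
    for a in (-.25,0,.25):
        s=np.array([p0[0],p0[1],p0[2]+a])
        r=minimize(f,s,method='Nelder-Mead',options=dict(initial_simplex=s+np.array([[0,0,0],[.02,0,0],[0,.02,0],[0,0,.2]]),xatol=1e-4,fatol=.1))
        if best is None or r.fun<best.fun: best=r
    return best.x,best.fun,m.sum()
def win(im,c,r):
    w=np.zeros(im.shape[:2],bool); w[c[1]-r:c[1]+r,c[0]-r:c[0]+r]=1; return w
def draw(v,n,p,sz,z0,o,k,col=(255,0,255)):
    q=((proj(n,box(p,sz,z0))-o+.5)*k).astype(int)
    for s in (q[:4],q[4:]): cv2.polylines(v,[s.reshape(-1,1,2)],True,col,1)
def yaw(p): return np.rad2deg(p[2])
E
python3 - <<'E'
from h import *
im=viewer.snapshot("top"); f=im.astype(int); r,g,b=f[...,0],f[...,1],f[...,2]
bench=(g>1.25*r+8)&(g>1.15*b)
hi=f.max(2)
masks=dict(
 mat=((abs(r-g)<20)&(abs(b-g)<25)&(hi>60),(280,226),60,(.1,.19,.003),0,-.07),
 tray=((r>2*g)&(r>2*b)&(r>50),(432,248),45,(.07,.13,.03),0,-.05),
 good=(~bench,(374,152),36,(.044,.104,.07),0,0),
 blue=(~bench,(171,150),36,(.044,.104,.07),0,0),
 case=(~bench,(130,268),45,(.07,.13,.03),0,0),
 carrier=((r>110)&(b>110)&(g>110),(122,267),36,(.06,.076,.014),.075,0))
tiles=[]
for k,(m,c,w,sz,z0,a0) in masks.items():
    m=m&win(im,c,w)
    if k in("carrier",):
        h=cv2.convexHull(np.argwhere(m)[:,::-1].astype(np.int32)); mm=np.zeros(m.shape,np.uint8); cv2.fillConvexPoly(mm,h,1); m=mm>0
    else:
        mm=cv2.morphologyEx(m.astype(np.uint8),cv2.MORPH_CLOSE,np.ones((5,5)));
        mm=cv2.morphologyEx(mm,cv2.MORPH_OPEN,np.ones((3,3)))
        cs,_=cv2.findContours(mm,0,2); mm[:]=0; cv2.drawContours(mm,[max(cs,key=cv2.contourArea)],-1,1,-1); m=mm>0
    p0=unproj("top",c,z0+sz[2]/2); 
    p,e,s=fit("top",m,(p0[0],p0[1],a0),sz,z0)
    print(k,p[:2].round(4),yaw(p).round(1),'err',int(e),int(s), 'reach',np.hypot(*p[:2]).round(3))
    o=np.array(c)-44; t=cv2.resize(im[o[1]:o[1]+88,max(o[0],0):o[0]+88],(264,264),interpolation=cv2.INTER_CUBIC)
    t=np.ascontiguousarray(t[...,::-1]); draw(t,"top",p,sz,z0,o,3); tiles.append(t)
cv2.imwrite("pics/fit.png",np.vstack([np.hstack(tiles[:3]),np.hstack(tiles[3:])]))
E
```

```text
mat [ 0.4673 -0.001 ] 6.8 err 273 4388 reach 0.467
tray [ 0.4172 -0.3129] 6.2 err 313 2191 reach 0.522
good [ 0.6125 -0.1916] 4.9 err 232 1512 reach 0.642
blue [0.6205 0.2157] -16.3 err 249 1515 reach 0.657
case [0.3858 0.2948] -11.6 err 213 2446 reach 0.486
carrier [0.3851 0.2911] -13.6 err 82 1498 reach 0.483
```

View pics/fit.png

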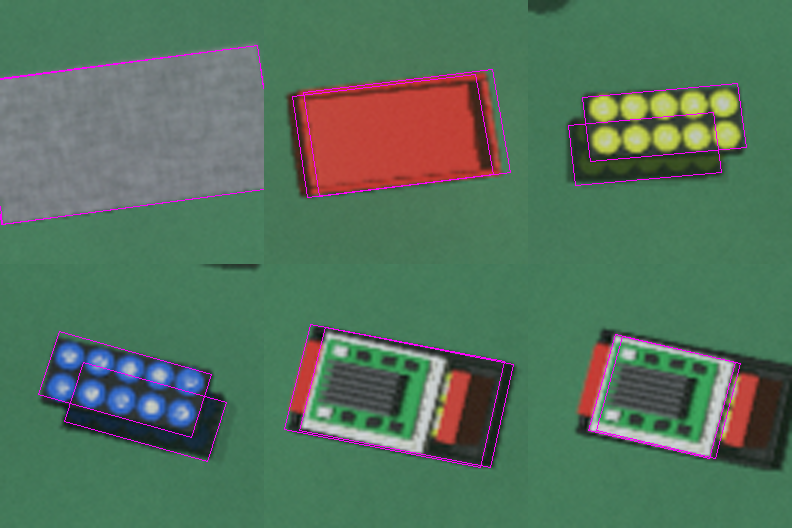

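```bash
python3 - <<'E'
from h import *
im=viewer.snapshot("top"); f=im.astype(int); r,g,b=f[...,0],f[...,1],f[...,2]
bench=(g>1.25*r+8)&(g>1.15*b)
# board: non-white inside carrier hull, shrunk
c=(122,267); w=((r>110)&(b>110)&(g>110))&win(im,c,36)
h=cv2.convexHull(np.argwhere(w)[:,::-1].astype(np.int32)); mm=np.zeros(w.shape,np.uint8); cv2.fillConvexPoly(mm,h,1)
gr=(g>1.2*r)&(g>1.1*b)&(mm>0)
gr=cv2.morphologyEx(gr.astype(np.uint8),cv2.MORPH_OPEN,np.ones((2,2)))
h=cv2.convexHull(np.argwhere(gr)[:,::-1].astype(np.int32)); m=np.zeros(w.shape,np.uint8); cv2.fillConvexPoly(m,h,1)
print("board",*fit("top",m>0,(.385,.291,-.23),(.05,.064,.004),.089))
dk=((f.max(2)<75)&(mm>0)).astype(np.uint8); dk=cv2.morphologyEx(dk,cv2.MORPH_OPEN,np.ones((3,3)))
u,v=np.argwhere(dk)[:,::-1].mean(0); print("sink px",u,v,unproj("top",(u,v),.113))
# case: union of case box and block
m=~bench&win(im,(130,268),45); m=cv2.morphologyEx((m|(mm>0)).astype(np.uint8),cv2.MORPH_CLOSE,np.ones((5,5)))
cs,_=cv2.findContours(m,0,2); m[:]=0; cv2.drawContours(m,[max(cs,key=cv2.contourArea)],-1,1,-1)
def F(p):
    s=np.maximum(sil("top",p[:3],(.07,.13,.03),0),sil("top",p[3:],(.044,.104,.07),.005)); s=np.maximum(s,sil("top",p[3:],(.05,.072,.032),.075)*0); return np.abs(s-m).sum()
s=np.array([.386,.292,-.22,.385,.291,-.22]); best=minimize(F,s,method='Nelder-Mead',options=dict(initial_simplex=s+np.vstack([np.zeros(6),np.diag([.01,.01,.1,.01,.01,.1])]),xatol=1e-4,fatol=.1,maxiter=2000))
print("case/block",best.x.round(4),best.fun,m.sum())
# red-ish tray incl. dark interior
t=~bench&win(im,(432,248),45); t=cv2.morphologyEx(t.astype(np.uint8),cv2.MORPH_OPEN,np.ones((3,3))); cs,_=cv2.findContours(t,0,2); t[:]=0; cv2.drawContours(t,[max(cs,key=cv2.contourArea)],-1,1,-1)
print("tray",*fit("top",t>0,(.417,-.31,.1),(.07,.13,.03),0))
t=((r>1.6*g)&win(im,(432,248),45)).astype(np.uint8); cs,_=cv2.findContours(t,0,2);c=max(cs,key=cv2.contourArea); print(cv2.minAreaRect(c), cv2.boxPoints(cv2.minAreaRect(c)))
E
```

```text
board [ 0.38562553  0.29144589 -0.21532124] 48.35294117647059 1039.0
sink px 126.61764705882354 269.52941176470586 [0.37876822 0.27614938 0.113     ]
case/block [ 0.3861  0.2955 -0.2075  0.3796  0.2869 -0.1629] 214.55686274509804 2444
tray [ 0.4170201  -0.30815493  0.08825825] 80.49019607843137 2458.0
((432.3341064453125, 247.89646911621094), (34.8485107421875, 64.89506530761719), 84.0938491821289) [[398.26587 233.90353]
 [462.81647 227.22589]
 [466.40234 261.8894 ]
 [401.85175 268.56705]]
```

Request:
apply_moves:
  moves:
    - {"travel":[0.06,-0.06,0],"rotation":[0,0,-10],"fingers":0.6}
    - {"travel":[0.1,-0.11,0],"rotation":[0,0,-20],"fingers":0.6}
    - {"travel":[0.13,-0.16,0],"rotation":[0,0,-30],"fingers":0.6}
    - {"travel":[0.155,-0.21,0],"rotation":[0,0,-40],"fingers":0.6}
    - {"travel":[0.17,-0.26,0],"rotation":[0,0,-50],"fingers":0.6}
    - {"travel":[0.18,-0.31,0],"rotation":[0,0,-60],"fingers":0.6}
    - {"travel":[0.184,-0.353,0],"rotation":[0,0,-70],"fingers":0.6}
    - {"travel":[0.184,-0.353,0],"rotation":[0,0,-80],"fingers":0.6}
    - {"travel":[0.184,-0.353,0],"rotation":[0,0,-86.3],"fingers":0.6}
    - {"travel":[0.184,-0.353,0],"rotation":[0,0,-86.3],"fingers":0.6}
    - {"travel":[0.184,-0.353,0],"rotation":[0,0,-86.3],"fingers":0.6}

```text
t: 1.58
position: [0.3845, 0.2916, 0.2312]
orientation: [[0.232, 0.973, -0.0], [0.973, -0.232, -0.0], [-0.0, -0.0, -1.0]]
force: [0.1, -0.5, -0.5]
finger_gap: 0.0512
```

Request:
apply_moves:
  moves:
    - {"travel":[0.001,0,-0.05],"rotation":[0,0,0.5],"fingers":0.6}
    - {"travel":[0.001,0,-0.09],"rotation":[0,0,0.5],"fingers":0.6}
    - {"travel":[0.001,0,-0.115],"rotation":[0,0,0.5],"fingers":0.6}
    - {"travel":[0.001,0,-0.133],"rotation":[0,0,0.5],"fingers":0.6}
    - {"travel":[0.001,0,-0.133],"rotation":[0,0,0.5],"fingers":0.6}
    - {"travel":[0.001,0,-0.133],"rotation":[0,0,0.5],"fingers":0.2}
    - {"travel":[0.001,0,-0.133],"rotation":[0,0,0.5],"fingers":0.1}
    - {"travel":[0.001,0,-0.133],"rotation":[0,0,0.5],"fingers":0.1}
    - {"travel":[0.001,0,-0.133],"rotation":[0,0,0.5],"fingers":0.1}
    - {"travel":[0.001,0,-0.133],"rotation":[0,0,0.5],"fingers":0.1}
    - {"travel":[0.001,0,-0.113],"rotation":[0,0,0.5],"fingers":0.1}
    - {"travel":[0.001,0,-0.083],"rotation":[0,0,0.5],"fingers":0.1}
    - {"travel":[0.001,0,-0.053],"rotation":[0,0,0.5],"fingers":0.1}
    - {"travel":[0.001,0,-0.053],"rotation":[0,0,0.5],"fingers":0.1}
  newtons: 25

```text
t: 3.32
position: [0.3865, 0.2923, 0.1802]
orientation: [[0.226, 0.974, 0.003], [0.974, -0.226, 0.003], [0.004, 0.002, -1.0]]
force: [-0.4, 0.1, -0.6]
finger_gap: 0.0254
```

```bash
python3 - <<'E'
from h import *
a=viewer.snapshot("side")[60:200,120:320,::-1]; b=viewer.snapshot("top")[200:340,50:250,::-1]
cv2.imwrite("pics/p1.png",cv2.resize(np.hstack([a,b]),(800,280),interpolation=cv2.INTER_CUBIC))
E
```

```text
(no output)
```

View pics/p1.png

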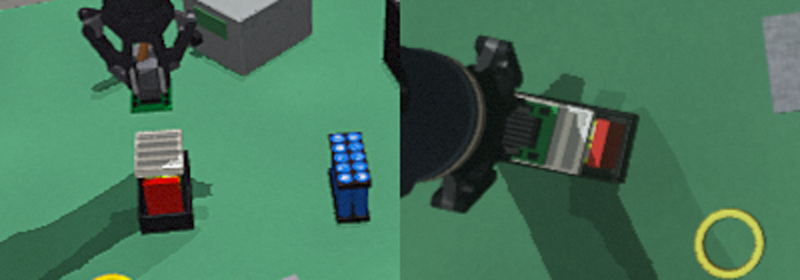

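Request:
apply_moves:
  moves:
    - {"travel":[0.02,-0.05,0],"rotation":[0,0,5],"fingers":0.1}
    - {"travel":[0.04,-0.1,0],"rotation":[0,0,10],"fingers":0.1}
    - {"travel":[0.06,-0.15,0],"rotation":[0,0,15],"fingers":0.1}
    - {"travel":[0.075,-0.2,0],"rotation":[0,0,19],"fingers":0.1}
    - {"travel":[0.08,-0.242,0],"rotation":[0,0,19],"fingers":0.1}
    - {"travel":[0.08,-0.242,-0.05],"rotation":[0,0,19],"fingers":0.1}
    - {"travel":[0.08,-0.242,-0.1],"rotation":[0,0,19],"fingers":0.1}
    - {"travel":[0.08,-0.242,-0.13],"rotation":[0,0,19],"fingers":0.1}
    - {"travel":[0.08,-0.242,-0.13],"rotation":[0,0,19],"fingers":0.1}
    - {"travel":[0.08,-0.242,-0.13],"rotation":[0,0,19],"fingers":0.1}

```text
t: 4.68
position: [0.4657, 0.0493, 0.0487]
orientation: [[-0.103, 0.995, -0.0], [0.995, 0.103, -0.0], [-0.0, -0.0, -1.0]]
force: [1.8, -0.1, -0.6]
finger_gap: 0.0254
```

Request:
apply_moves:
  moves:
    - {"travel":[0,0,-0.02],"rotation":[0,0,0],"fingers":0.1}
    - {"travel":[0,0,-0.03],"rotation":[0,0,0],"fingers":0.1}
    - {"travel":[0,0,-0.036],"rotation":[0,0,0],"fingers":0.1}
    - {"travel":[0,0,-0.036],"rotation":[0,0,0],"fingers":0.1}
    - {"travel":[0,0,-0.036],"rotation":[0,0,0],"fingers":0.1}

```text
t: 5.3
position: [0.4659, 0.0495, 0.0127]
orientation: [[-0.103, 0.995, 0.001], [0.995, 0.103, 0.0], [0.0, 0.001, -1.0]]
force: [-0.3, 0.2, -0.9]
finger_gap: 0.0256
```

Request:
apply_moves:
  moves:
    - {"travel":[0,0,-0.001],"rotation":[0,0,0],"fingers":0.1}
    - {"travel":[0,0,-0.001],"rotation":[0,0,0],"fingers":0.5}
    - {"travel":[0,0,-0.001],"rotation":[0,0,0],"fingers":0.6}
    - {"travel":[0,0,-0.001],"rotation":[0,0,0],"fingers":0.6}
    - {"travel":[0,0,-0.001],"rotation":[0,0,0],"fingers":0.6}
    - {"travel":[0,0,0.04],"rotation":[0,0,0],"fingers":0.6}
    - {"travel":[0,0,0.1],"rotation":[0,0,0],"fingers":0.95}
    - {"travel":[-0.01,0.06,0.14],"rotation":[0,0,0],"fingers":0.95}
    - {"travel":[-0.03,0.12,0.14],"rotation":[0,0,-5],"fingers":0.95}
    - {"travel":[-0.05,0.18,0.14],"rotation":[0,0,-10],"fingers":0.95}
    - {"travel":[-0.081,0.2415,0.14],"rotation":[0,0,-18.5],"fingers":0.95}
    - {"travel":[-0.081,0.2415,0.14],"rotation":[0,0,-18.5],"fingers":0.95}
    - {"travel":[-0.081,0.2415,0.14],"rotation":[0,0,-18.5],"fingers":0.95}

```text
t: 6.92
position: [0.3841, 0.2915, 0.1521]
orientation: [[0.214, 0.977, -0.0], [0.977, -0.214, -0.001], [-0.001, -0.0, -1.0]]
force: [0.2, -1.2, -0.4]
finger_gap: 0.0814
```

```bash
python3 - <<'E'
from h import *
a=viewer.snapshot("side")[100:280,120:320,::-1]; b=viewer.snapshot("top")[190:370,80:340,::-1]
cv2.imwrite("pics/p2.png",cv2.resize(np.hstack([a,b]),None,fx=1.7,fy=1.7,interpolation=cv2.INTER_CUBIC))
E
```

```text
(no output)
```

View pics/p2.png

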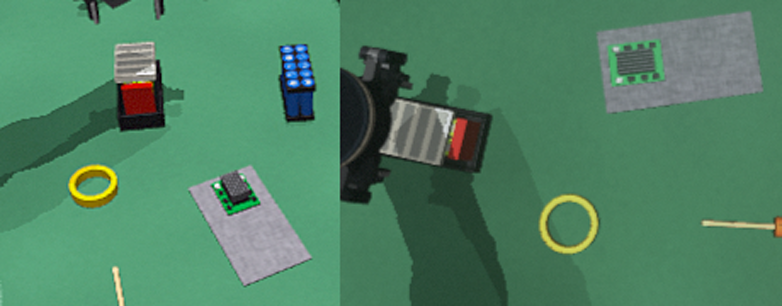

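Request:
apply_moves:
  moves:
    - {"travel":[0.001,0,-0.04],"rotation":[0,0,-0.5],"fingers":0.95}
    - {"travel":[0.001,0,-0.065],"rotation":[0,0,-0.5],"fingers":0.95}
    - {"travel":[0.001,0,-0.077],"rotation":[0,0,-0.5],"fingers":0.95}
    - {"travel":[0.001,0,-0.077],"rotation":[0,0,-0.5],"fingers":0.95}
    - {"travel":[0.001,0,-0.077],"rotation":[0,0,-0.5],"fingers":0.6}
    - {"travel":[0.001,0,-0.077],"rotation":[0,0,-0.5],"fingers":0.5}
    - {"travel":[0.001,0,-0.077],"rotation":[0,0,-0.5],"fingers":0.5}
    - {"travel":[0.001,0,-0.077],"rotation":[0,0,-0.5],"fingers":0.5}
    - {"travel":[0.001,0,-0.067],"rotation":[0,0,-0.5],"fingers":0.5}
    - {"travel":[0.001,0,-0.037],"rotation":[0,0,-0.5],"fingers":0.5}
    - {"travel":[0.001,0,0],"rotation":[0,0,-0.5],"fingers":0.5}
    - {"travel":[0.001,0,0],"rotation":[0,0,-0.5],"fingers":0.5}
  newtons: 30

```text
t: 8.52
position: [0.3869, 0.292, 0.1551]
orientation: [[0.226, 0.974, 0.004], [0.974, -0.226, 0.004], [0.004, 0.003, -1.0]]
force: [-0.6, -0.6, -2.2]
finger_gap: 0.0589
```

```bash
python3 - <<'E'
from h import *
a=viewer.snapshot("side")[50:200,120:320,::-1]; b=viewer.snapshot("top")[200:350,80:280,::-1]
cv2.imwrite("pics/p3.png",cv2.resize(np.hstack([a,b]),None,fx=2,fy=2,interpolation=cv2.INTER_CUBIC))
E
```

```text
(no output)
```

View pics/p3.png

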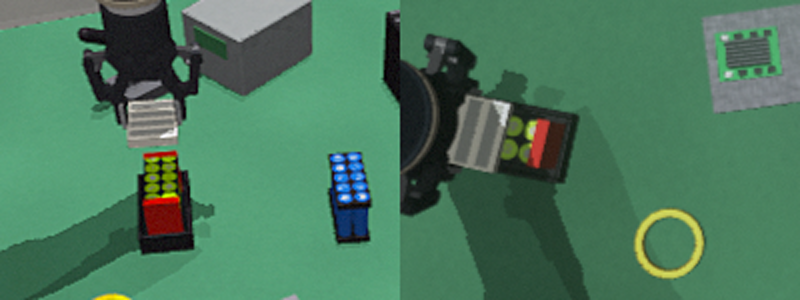

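Request:
apply_moves:
  moves:
    - {"travel":[0.02,-0.05,0],"rotation":[0,0,5],"fingers":0.5}
    - {"travel":[0.04,-0.1,0],"rotation":[0,0,10],"fingers":0.5}
    - {"travel":[0.06,-0.15,0],"rotation":[0,0,15],"fingers":0.5}
    - {"travel":[0.075,-0.2,0],"rotation":[0,0,19.5],"fingers":0.5}
    - {"travel":[0.085,-0.25,0],"rotation":[0,0,19.5],"fingers":0.5}
    - {"travel":[0.0925,-0.3,0],"rotation":[0,0,19.5],"fingers":0.5}
    - {"travel":[0.0925,-0.337,0],"rotation":[0,0,19.5],"fingers":0.5}
    - {"travel":[0.0925,-0.337,-0.04],"rotation":[0,0,19.5],"fingers":0.5}
    - {"travel":[0.0925,-0.337,-0.08],"rotation":[0,0,19.5],"fingers":0.5}
    - {"travel":[0.0925,-0.337,-0.12],"rotation":[0,0,19.5],"fingers":0.5}
    - {"travel":[0.0925,-0.337,-0.12],"rotation":[0,0,19.5],"fingers":0.5}
    - {"travel":[0.0925,-0.337,-0.12],"rotation":[0,0,19.5],"fingers":0.5}

```text
t: 10.12
position: [0.4782, -0.0462, 0.0328]
orientation: [[-0.111, 0.994, -0.0], [0.994, 0.111, -0.0], [-0.0, -0.0, -1.0]]
force: [-0.3, -0.3, -0.5]
finger_gap: 0.0591
```

Request:
apply_moves:
  moves:
    - {"travel":[0,0,-0.015],"rotation":[0,0,0],"fingers":0.5}
    - {"travel":[0,0,-0.024],"rotation":[0,0,0],"fingers":0.5}
    - {"travel":[0,0,-0.0285],"rotation":[0,0,0],"fingers":0.5}
    - {"travel":[0,0,-0.0285],"rotation":[0,0,0],"fingers":0.5}
    - {"travel":[0,0,-0.0285],"rotation":[0,0,0],"fingers":0.5}

```text
t: 10.75
position: [0.4785, -0.046, 0.0044]
orientation: [[-0.112, 0.994, 0.001], [0.994, 0.112, 0.0], [-0.0, 0.001, -1.0]]
force: [0.8, 0.6, 6.3]
finger_gap: 0.0588
```

Request:
apply_moves:
  moves:
    - {"travel":[0,0,0],"rotation":[0,0,0],"fingers":0.8}
    - {"travel":[0,0,0],"rotation":[0,0,0],"fingers":0.95}
    - {"travel":[0,0,0],"rotation":[0,0,0],"fingers":0.95}
    - {"travel":[0,0,0],"rotation":[0,0,0],"fingers":0.95}
    - {"travel":[0,0,0.04],"rotation":[0,0,0],"fingers":0.95}
    - {"travel":[0,0,0.1],"rotation":[0,0,0],"fingers":0.95}
    - {"travel":[-0.01,0.06,0.14],"rotation":[0,0,0],"fingers":0.95}
    - {"travel":[-0.02,0.12,0.14],"rotation":[0,0,0],"fingers":0.95}
    - {"travel":[-0.02,0.12,0.14],"rotation":[0,0,0],"fingers":0.95}

```text
t: 11.88
position: [0.4574, 0.079, 0.1442]
orientation: [[-0.119, 0.993, 0.0], [0.993, 0.119, 0.002], [0.002, 0.001, -1.0]]
force: [-0.1, 0.3, -0.2]
finger_gap: 0.0814
```

```bash
python3 - <<'E'
from h import *
im=viewer.snapshot("top"); f=im.astype(int); r,g,b=f[...,0],f[...,1],f[...,2]
# block top: red ends + lime within window
m=(((r>1.7*g)&(r>90))|((r>1.5*b)&(r>90)&(g>80)))&win(im,(128,268),42)
lab,L,st,_=cv2.connectedComponentsWithStats(m.astype(np.uint8))
print(st[1:][st[1:,4]>15])
a=im[220:320,80:180,::-1]; s=viewer.snapshot("side")
p=(.385,.291,-.22)
a=cv2.resize(a,(400,400),interpolation=cv2.INTER_CUBIC); draw(a,"top",p,(.044,.104,.07),.005,np.array([80,220]),4)
draw(a,"top",(.3861,.2955,-.2075),(.07,.13,.03),0,np.array([80,220]),4,(255,255,0))
c=cv2.resize(s[170:290,180:300,::-1],(400,400),interpolation=cv2.INTER_CUBIC)
cv2.imwrite("pics/p4.png",np.hstack([a,c]))
E
```

```text
[[ 94 249  37  29 507]]
```

View pics/p4.png

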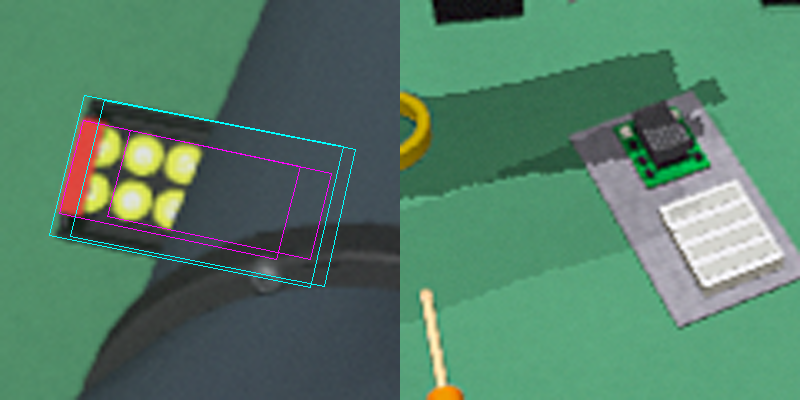

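Request:
apply_moves:
  moves:
    - {"travel":[-0.01,0.05,0],"rotation":[0,0,-5],"fingers":0.95}
    - {"travel":[-0.025,0.1,0],"rotation":[0,0,-10],"fingers":0.95}
    - {"travel":[-0.045,0.15,0],"rotation":[0,0,-15],"fingers":0.95}
    - {"travel":[-0.065,0.195,0],"rotation":[0,0,-19],"fingers":0.95}
    - {"travel":[-0.073,0.216,0],"rotation":[0,0,-19],"fingers":0.95}
    - {"travel":[-0.073,0.216,0],"rotation":[0,0,-19],"fingers":0.95}
    - {"travel":[-0.073,0.216,0],"rotation":[0,0,-19],"fingers":0.95}

```text
t: 12.85
position: [0.3861, 0.288, 0.1436]
orientation: [[0.221, 0.975, 0.0], [0.975, -0.221, -0.001], [-0.001, 0.0, -1.0]]
force: [0.7, -0.0, -0.8]
finger_gap: 0.0809
```

Request:
apply_moves:
  moves:
    - {"travel":[-0.001,0.003,-0.04],"rotation":[0,0,0],"fingers":0.95}
    - {"travel":[-0.001,0.003,-0.08],"rotation":[0,0,0],"fingers":0.95}
    - {"travel":[-0.001,0.003,-0.102],"rotation":[0,0,0],"fingers":0.95}
    - {"travel":[-0.001,0.003,-0.102],"rotation":[0,0,0],"fingers":0.95}
    - {"travel":[-0.001,0.003,-0.102],"rotation":[0,0,0],"fingers":0.5}
    - {"travel":[-0.001,0.003,-0.102],"rotation":[0,0,0],"fingers":0.3}
    - {"travel":[-0.001,0.003,-0.102],"rotation":[0,0,0],"fingers":0.3}
    - {"travel":[-0.001,0.003,-0.102],"rotation":[0,0,0],"fingers":0.3}
    - {"travel":[-0.001,0.003,-0.102],"rotation":[0,0,0],"fingers":0.3}
    - {"travel":[-0.001,0.003,-0.09],"rotation":[0,0,0],"fingers":0.3}
    - {"travel":[-0.001,0.003,-0.06],"rotation":[0,0,0],"fingers":0.3}
    - {"travel":[-0.001,0.003,-0.02],"rotation":[0,0,0],"fingers":0.3}
    - {"travel":[-0.001,0.003,0.03],"rotation":[0,0,0],"fingers":0.3}
    - {"travel":[-0.001,0.003,0.03],"rotation":[0,0,0],"fingers":0.3}
    - {"travel":[-0.001,0.003,0.03],"rotation":[0,0,0],"fingers":0.3}
  newtons: 60

```text
t: 14.72
position: [0.3832, 0.293, 0.1736]
orientation: [[0.217, 0.976, -0.001], [0.976, -0.217, 0.0], [-0.0, -0.001, -1.0]]
force: [0.3, 0.2, -4.8]
finger_gap: 0.0431
```

Request:
apply_moves:
  moves:
    - {"travel":[0.03,-0.05,0],"rotation":[0,0,3],"fingers":0.3}
    - {"travel":[0.06,-0.1,0],"rotation":[0,0,6],"fingers":0.3}
    - {"travel":[0.08,-0.15,0],"rotation":[0,0,9],"fingers":0.3}
    - {"travel":[0.095,-0.2,0],"rotation":[0,0,12],"fingers":0.3}
    - {"travel":[0.1,-0.25,0],"rotation":[0,0,15],"fingers":0.3}
    - {"travel":[0.1,-0.3,0],"rotation":[0,0,17.5],"fingers":0.3}
    - {"travel":[0.1,-0.35,0],"rotation":[0,0,17.5],"fingers":0.3}
    - {"travel":[0.095,-0.4,0],"rotation":[0,0,17.5],"fingers":0.3}
    - {"travel":[0.085,-0.45,0],"rotation":[0,0,17.5],"fingers":0.3}
    - {"travel":[0.065,-0.5,0],"rotation":[0,0,17.5],"fingers":0.3}
    - {"travel":[0.045,-0.55,0],"rotation":[0,0,17.5],"fingers":0.3}
    - {"travel":[0.033,-0.6,0],"rotation":[0,0,17.5],"fingers":0.3}
    - {"travel":[0.033,-0.6,0],"rotation":[0,0,17.5],"fingers":0.3}
    - {"travel":[0.033,-0.6,0],"rotation":[0,0,17.5],"fingers":0.3}
    - {"travel":[0.033,-0.6,-0.04],"rotation":[0,0,17.5],"fingers":0.3}
    - {"travel":[0.033,-0.6,-0.08],"rotation":[0,0,17.5],"fingers":0.3}
    - {"travel":[0.033,-0.6,-0.09],"rotation":[0,0,17.5],"fingers":0.3}
    - {"travel":[0.033,-0.6,-0.09],"rotation":[0,0,17.5],"fingers":0.3}

```text
t: 16.98
position: [0.4172, -0.3062, 0.0836]
orientation: [[-0.087, 0.996, -0.001], [0.996, 0.087, 0.001], [0.001, -0.001, -1.0]]
force: [0.7, -0.6, -4.5]
finger_gap: 0.0433
```

```bash
python3 - <<'E'
from h import *
a=viewer.snapshot("side")[240:400,200:360,::-1]; b=viewer.snapshot("top")[170:330,350:510,::-1]
a=cv2.resize(a,None,fx=2.5,fy=2.5,interpolation=cv2.INTER_CUBIC); b=cv2.resize(b,None,fx=2.5,fy=2.5,interpolation=cv2.INTER_CUBIC)
for v,n,o in((a,"side",[200,240]),(b,"top",[350,170])): draw(v,n,(.417,-.308,.087),(.07,.13,.03),0,np.array(o),2.5,(255,255,0)); draw(v,n,(.417,-.308,.087),(.044,.104,.07),.046,np.array(o),2.5)
cv2.imwrite("pics/p5.png",np.hstack([a,b]))
E
```

```text
(no output)
```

View pics/p5.png

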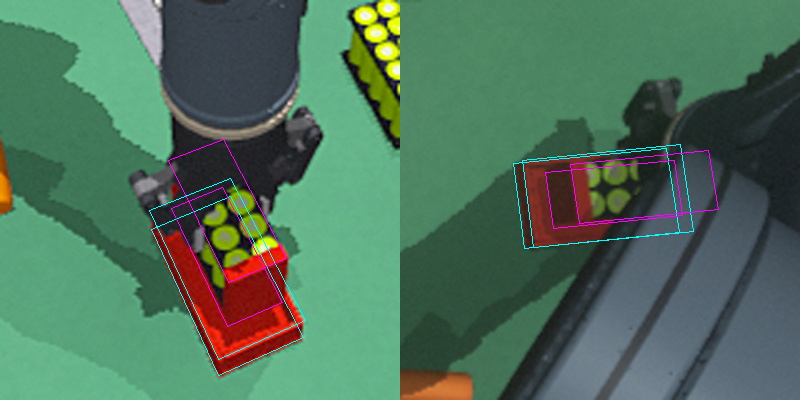

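Request:
apply_moves:
  moves:
    - {"travel":[0,-0.001,-0.015],"rotation":[0,0,0],"fingers":0.3}
    - {"travel":[0,-0.001,-0.03],"rotation":[0,0,0],"fingers":0.3}
    - {"travel":[0,-0.001,-0.038],"rotation":[0,0,0],"fingers":0.3}
    - {"travel":[0,-0.001,-0.0415],"rotation":[0,0,0],"fingers":0.3}
    - {"travel":[0,-0.001,-0.0415],"rotation":[0,0,0],"fingers":0.3}
    - {"travel":[0,-0.001,-0.0415],"rotation":[0,0,0],"fingers":0.3}

```text
t: 17.82
position: [0.4166, -0.3077, 0.043]
orientation: [[-0.085, 0.996, -0.0], [0.996, 0.085, 0.001], [0.001, -0.0, -1.0]]
force: [-3.2, 3.1, 11.1]
finger_gap: 0.0433
```

Request:
apply_moves:
  moves:
    - {"travel":[0,0,0],"rotation":[0,0,0],"fingers":0.6}
    - {"travel":[0,0,0],"rotation":[0,0,0],"fingers":0.95}
    - {"travel":[0,0,0],"rotation":[0,0,0],"fingers":0.95}
    - {"travel":[0,0,0],"rotation":[0,0,0],"fingers":0.95}
    - {"travel":[0,0,0.04],"rotation":[0,0,0],"fingers":0.95}
    - {"travel":[0,0,0.1],"rotation":[0,0,0],"fingers":0.95}
    - {"travel":[0.05,0.03,0.12],"rotation":[0,0,0],"fingers":0.95}
    - {"travel":[0.1,0.06,0.12],"rotation":[0,0,0],"fingers":0.95}
    - {"travel":[0.15,0.09,0.12],"rotation":[0,0,0],"fingers":0.95}
    - {"travel":[0.196,0.116,0.12],"rotation":[0,0,0],"fingers":0.95}
    - {"travel":[0.196,0.116,0.12],"rotation":[0,0,0],"fingers":0.95}
    - {"travel":[0.196,0.116,0.12],"rotation":[0,0,0],"fingers":0.95}

```text
t: 19.32
position: [0.6123, -0.1925, 0.1619]
orientation: [[-0.085, 0.996, -0.001], [0.996, 0.085, -0.001], [-0.0, -0.001, -1.0]]
force: [-0.3, -1.2, 0.0]
finger_gap: 0.0813
```

```bash
python3 - <<'E'
from h import *
a=viewer.snapshot("side")[230:400,250:420,::-1]; b=viewer.snapshot("top")[100:270,320:490,::-1]
k=2.35
a=cv2.resize(a,(400,400),interpolation=cv2.INTER_CUBIC); b=cv2.resize(b,(400,400),interpolation=cv2.INTER_CUBIC); k=400/170
for v,n,o in((a,"side",[250,230]),(b,"top",[320,100])): draw(v,n,(.417,-.308,.087),(.044,.104,.07),.005,np.array(o),k); draw(v,n,(.6125,-.1916,.0855),(.044,.104,.07),0,np.array(o),k)
cv2.imwrite("pics/p6.png",np.hstack([a,b]))
E
```

```text
(no output)
```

View pics/p6.png

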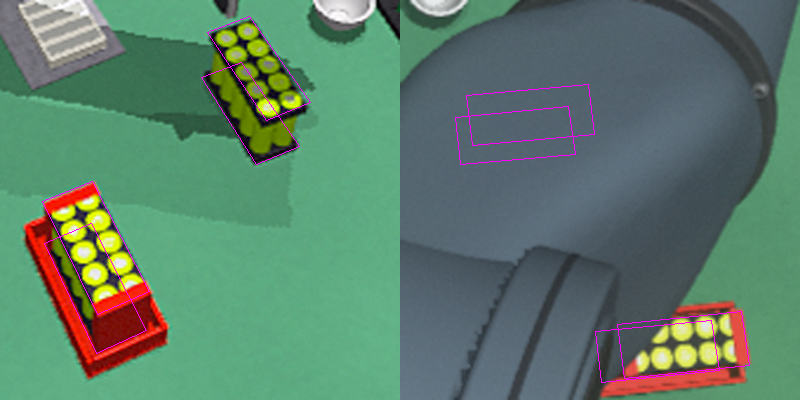

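Request:
apply_moves:
  moves:
    - {"travel":[0,0.001,-0.05],"rotation":[0,0,0],"fingers":0.95}
    - {"travel":[0,0.001,-0.1],"rotation":[0,0,0],"fingers":0.95}
    - {"travel":[0,0.001,-0.125],"rotation":[0,0,0],"fingers":0.95}
    - {"travel":[0,0.001,-0.125],"rotation":[0,0,0],"fingers":0.95}
    - {"travel":[0,0.001,-0.125],"rotation":[0,0,0],"fingers":0.5}
    - {"travel":[0,0.001,-0.125],"rotation":[0,0,0],"fingers":0.3}
    - {"travel":[0,0.001,-0.125],"rotation":[0,0,0],"fingers":0.3}
    - {"travel":[0,0.001,-0.125],"rotation":[0,0,0],"fingers":0.3}
    - {"travel":[0,0.001,-0.125],"rotation":[0,0,0],"fingers":0.3}
    - {"travel":[0,0.001,-0.11],"rotation":[0,0,0],"fingers":0.3}
    - {"travel":[0,0.001,-0.07],"rotation":[0,0,0],"fingers":0.3}
    - {"travel":[0,0.001,-0.03],"rotation":[0,0,0],"fingers":0.3}
    - {"travel":[0,0.001,0],"rotation":[0,0,0],"fingers":0.3}
    - {"travel":[0,0.001,0],"rotation":[0,0,0],"fingers":0.3}

```text
t: 21.18
position: [0.6143, -0.1915, 0.1652]
orientation: [[-0.086, 0.996, 0.005], [0.996, 0.086, -0.001], [-0.002, 0.005, -1.0]]
force: [0.6, 0.8, -5.9]
finger_gap: 0.0436
```

Request:
apply_moves:
  moves:
    - {"travel":[-0.023,0.048,0],"rotation":[0,0,-2],"fingers":0.3}
    - {"travel":[-0.045,0.097,0],"rotation":[0,0,-4],"fingers":0.3}
    - {"travel":[-0.068,0.145,0],"rotation":[0,0,-6],"fingers":0.3}
    - {"travel":[-0.09,0.194,0],"rotation":[0,0,-8],"fingers":0.3}
    - {"travel":[-0.113,0.242,0],"rotation":[0,0,-10],"fingers":0.3}
    - {"travel":[-0.135,0.29,0],"rotation":[0,0,-12],"fingers":0.3}
    - {"travel":[-0.158,0.339,0],"rotation":[0,0,-14],"fingers":0.3}
    - {"travel":[-0.18,0.387,0],"rotation":[0,0,-16],"fingers":0.3}
    - {"travel":[-0.204,0.436,0],"rotation":[0,0,-17.2],"fingers":0.3}
    - {"travel":[-0.2265,0.4845,0],"rotation":[0,0,-17.2],"fingers":0.3}
    - {"travel":[-0.2265,0.4845,0],"rotation":[0,0,-17.2],"fingers":0.3}
    - {"travel":[-0.2265,0.4845,0],"rotation":[0,0,-17.2],"fingers":0.3}
    - {"travel":[-0.2265,0.4845,-0.04],"rotation":[0,0,-17.2],"fingers":0.3}
    - {"travel":[-0.2265,0.4845,-0.07],"rotation":[0,0,-17.2],"fingers":0.3}
    - {"travel":[-0.2265,0.4845,-0.078],"rotation":[0,0,-17.2],"fingers":0.3}
    - {"travel":[-0.2265,0.4845,-0.078],"rotation":[0,0,-17.2],"fingers":0.3}
    - {"travel":[-0.2265,0.4845,-0.078],"rotation":[0,0,-17.2],"fingers":0.3}

```text
t: 23.3
position: [0.3874, 0.2935, 0.0853]
orientation: [[0.214, 0.977, 0.001], [0.977, -0.214, 0.001], [0.001, 0.001, -1.0]]
force: [0.6, 0.7, -5.4]
finger_gap: 0.0435
```

```bash
python3 - <<'E'
from h import *
a=viewer.snapshot("side")[80:200,140:260,::-1]; b=viewer.snapshot("top")[210:330,70:190,::-1]
k=400/120
a=cv2.resize(a,(400,400),interpolation=cv2.INTER_CUBIC); b=cv2.resize(b,(400,400),interpolation=cv2.INTER_CUBIC)
for v,n,o in((a,"side",[140,80]),(b,"top",[70,210])): draw(v,n,(.386,.293,-.213),(.044,.104,.07),.048,np.array(o),k); draw(v,n,(.386,.293,-.213),(.07,.13,.03),0,np.array(o),k,(255,255,0))
cv2.imwrite("pics/p7.png",np.hstack([a,b]))
E
```

```text
(no output)
```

View pics/p7.png

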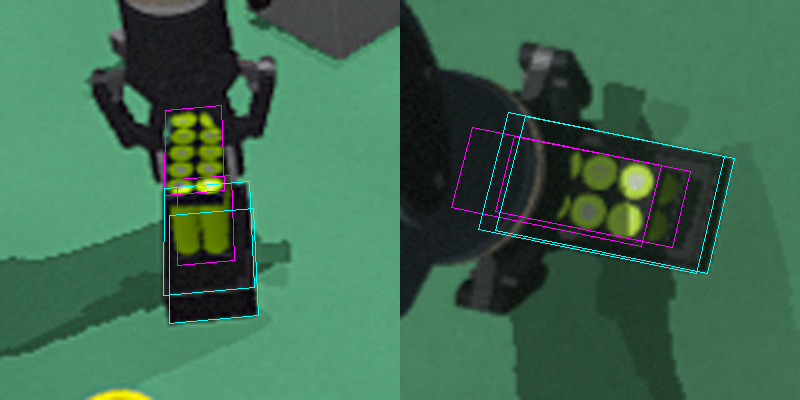

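Request:
apply_moves:
  moves:
    - {"travel":[-0.001,0,-0.015],"rotation":[0,0,0],"fingers":0.3}
    - {"travel":[-0.001,0,-0.03],"rotation":[0,0,0],"fingers":0.3}
    - {"travel":[-0.001,0,-0.039],"rotation":[0,0,0],"fingers":0.3}
    - {"travel":[-0.001,0,-0.0425],"rotation":[0,0,0],"fingers":0.3}
    - {"travel":[-0.001,0,-0.0425],"rotation":[0,0,0],"fingers":0.3}
    - {"travel":[-0.001,0,-0.0425],"rotation":[0,0,0],"fingers":0.3}

```text
t: 24.15
position: [0.3846, 0.2933, 0.0429]
orientation: [[0.214, 0.977, -0.002], [0.977, -0.214, 0.001], [0.001, -0.002, -1.0]]
force: [-9.4, -1.6, 22.2]
finger_gap: 0.0438
```

Request:
apply_moves:
  moves:
    - {"travel":[0,0,0.001],"rotation":[0,0,0],"fingers":0.6}
    - {"travel":[0,0,0.001],"rotation":[0,0,0],"fingers":0.95}
    - {"travel":[0,0,0.001],"rotation":[0,0,0],"fingers":0.95}
    - {"travel":[0,0,0.001],"rotation":[0,0,0],"fingers":0.95}
    - {"travel":[0,0,0.04],"rotation":[0,0,0],"fingers":0.95}
    - {"travel":[0,0,0.09],"rotation":[0,0,0],"fingers":0.95}
    - {"travel":[0.015,-0.05,0.12],"rotation":[0,0,4],"fingers":0.95}
    - {"travel":[0.03,-0.1,0.12],"rotation":[0,0,8],"fingers":0.95}
    - {"travel":[0.045,-0.15,0.12],"rotation":[0,0,12],"fingers":0.95}
    - {"travel":[0.06,-0.2,0.12],"rotation":[0,0,16],"fingers":0.95}
    - {"travel":[0.07,-0.25,0.12],"rotation":[0,0,18.7],"fingers":0.95}
    - {"travel":[0.085,-0.3,0.12],"rotation":[0,0,18.7],"fingers":0.95}
    - {"travel":[0.093,-0.339,0.12],"rotation":[0,0,18.7],"fingers":0.95}
    - {"travel":[0.093,-0.339,0.12],"rotation":[0,0,18.7],"fingers":0.95}
    - {"travel":[0.093,-0.339,0.12],"rotation":[0,0,18.7],"fingers":0.95}

```text
t: 26.02
position: [0.4784, -0.045, 0.1616]
orientation: [[-0.111, 0.994, -0.001], [0.994, 0.111, 0.0], [0.001, -0.001, -1.0]]
force: [-0.4, -0.1, 0.0]
finger_gap: 0.0813
```

```bash
python3 - <<'E'
from h import *
A=viewer.snapshot("side"); B=viewer.snapshot("top")
def tile(I,n,o,w,items):
    k=400/w; v=cv2.resize(np.ascontiguousarray(I[o[1]:o[1]+w,o[0]:o[0]+w,::-1]),(400,400),interpolation=cv2.INTER_CUBIC)
    for p,sz,z in items: draw(v,n,p,sz,z,np.array(o),k)
    return v[:300]
blk=((.386,.293,-.213),(.044,.104,.07),.005); car=((.4785,-.046,.112),(.06,.076,.014),.003); brd=((.4659,.0495,.103),(.05,.064,.004),.003)
cv2.imwrite("pics/p8.png",np.vstack([np.hstack([tile(A,"side",(150,90),100,[blk]),tile(B,"top",(85,225),100,[blk])]),np.hstack([tile(A,"side",(200,190),120,[car,brd]),tile(B,"top",(220,180),120,[car,brd])])]))
E
```

```text
(no output)
```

View pics/p8.png

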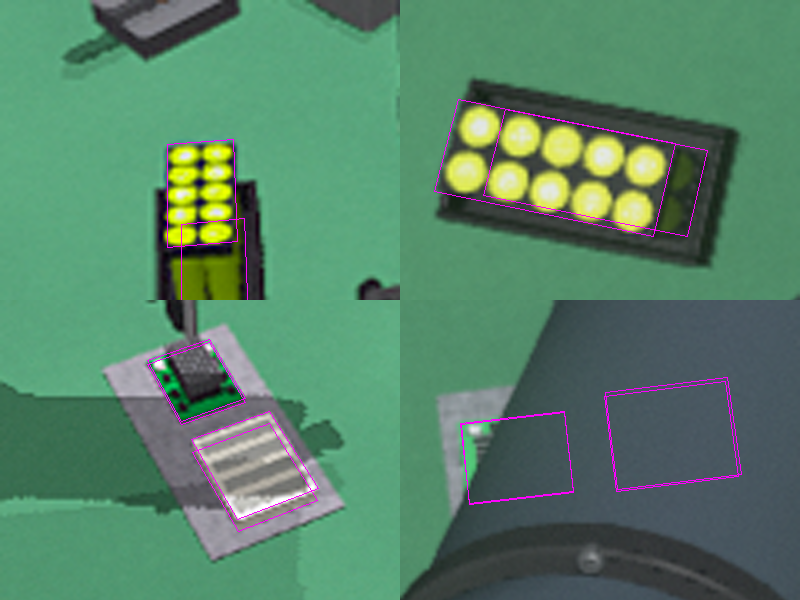

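```bash
python3 -c "
from h import *
print(unproj('top',(132.25,268.1),.03), unproj('top',(85+155/4,225+169/4),.075))"
```

```text
[0.38429732 0.28874417 0.03      ] [0.38440569 0.29234994 0.075     ]
```

Request:
apply_moves:
  moves:
    - {"travel":[0,-0.001,-0.05],"rotation":[0,0,0],"fingers":0.95}
    - {"travel":[0,-0.001,-0.1],"rotation":[0,0,0],"fingers":0.95}
    - {"travel":[0,-0.001,-0.145],"rotation":[0,0,0],"fingers":0.95}
    - {"travel":[0,-0.001,-0.157],"rotation":[0,0,0],"fingers":0.95}
    - {"travel":[0,-0.001,-0.157],"rotation":[0,0,0],"fingers":0.95}
    - {"travel":[0,-0.001,-0.157],"rotation":[0,0,0],"fingers":0.6}
    - {"travel":[0,-0.001,-0.157],"rotation":[0,0,0],"fingers":0.5}
    - {"travel":[0,-0.001,-0.157],"rotation":[0,0,0],"fingers":0.5}
    - {"travel":[0,-0.001,-0.157],"rotation":[0,0,0],"fingers":0.5}
    - {"travel":[0,-0.001,-0.157],"rotation":[0,0,0],"fingers":0.5}
    - {"travel":[0,-0.001,-0.14],"rotation":[0,0,0],"fingers":0.5}
    - {"travel":[0,-0.001,-0.1],"rotation":[0,0,0],"fingers":0.5}
    - {"travel":[0,-0.001,-0.05],"rotation":[0,0,0],"fingers":0.5}
    - {"travel":[0,-0.001,0],"rotation":[0,0,0],"fingers":0.5}
    - {"travel":[0,-0.001,0],"rotation":[0,0,0],"fingers":0.5}
  newtons: 30

```text
t: 28.0
position: [0.4807, -0.0467, 0.1661]
orientation: [[-0.112, 0.994, 0.008], [0.994, 0.112, 0.001], [-0.0, 0.008, -1.0]]
force: [0.3, 0.1, -2.1]
finger_gap: 0.0586
```

Request:
apply_moves:
  moves:
    - {"travel":[-0.01,0.05,0],"rotation":[0,0,-3],"fingers":0.5}
    - {"travel":[-0.02,0.1,0],"rotation":[0,0,-6],"fingers":0.5}
    - {"travel":[-0.035,0.15,0],"rotation":[0,0,-9],"fingers":0.5}
    - {"travel":[-0.05,0.2,0],"rotation":[0,0,-12],"fingers":0.5}
    - {"travel":[-0.065,0.25,0],"rotation":[0,0,-15],"fingers":0.5}
    - {"travel":[-0.08,0.3,0],"rotation":[0,0,-18.6],"fingers":0.5}
    - {"travel":[-0.0935,0.3385,0],"rotation":[0,0,-18.6],"fingers":0.5}
    - {"travel":[-0.0935,0.3385,0],"rotation":[0,0,-18.6],"fingers":0.5}
    - {"travel":[-0.0935,0.3385,-0.03],"rotation":[0,0,-18.6],"fingers":0.5}
    - {"travel":[-0.0935,0.3385,-0.06],"rotation":[0,0,-18.6],"fingers":0.5}
    - {"travel":[-0.0935,0.3385,-0.065],"rotation":[0,0,-18.6],"fingers":0.5}
    - {"travel":[-0.0935,0.3385,-0.065],"rotation":[0,0,-18.6],"fingers":0.5}

```text
t: 29.5
position: [0.3855, 0.2914, 0.0972]
orientation: [[0.212, 0.977, -0.0], [0.977, -0.212, -0.0], [-0.0, -0.0, -1.0]]
force: [0.6, 0.0, -0.6]
finger_gap: 0.0585
```

Request:
apply_moves:
  moves:
    - {"travel":[0,0.001,-0.01],"rotation":[0,0,0],"fingers":0.5}
    - {"travel":[0,0.001,-0.017],"rotation":[0,0,0],"fingers":0.5}
    - {"travel":[0,0.001,-0.0205],"rotation":[0,0,0],"fingers":0.5}
    - {"travel":[0,0.001,-0.0205],"rotation":[0,0,0],"fingers":0.5}
    - {"travel":[0,0.001,-0.0205],"rotation":[0,0,0],"fingers":0.5}

```text
t: 30.12
position: [0.3852, 0.2935, 0.0778]
orientation: [[0.211, 0.977, 0.0], [0.977, -0.211, 0.003], [0.003, -0.0, -1.0]]
force: [-6.7, -2.8, 27.7]
finger_gap: 0.0591
```

Request:
apply_moves:
  moves:
    - {"travel":[0,0,0.001],"rotation":[0,0,0],"fingers":0.5}
    - {"travel":[0,0,0.001],"rotation":[0,0,0],"fingers":0.8}
    - {"travel":[0,0,0.001],"rotation":[0,0,0],"fingers":0.95}
    - {"travel":[0,0,0.001],"rotation":[0,0,0],"fingers":0.95}
    - {"travel":[0,0,0.001],"rotation":[0,0,0],"fingers":0.95}
    - {"travel":[0,0,0.03],"rotation":[0,0,0],"fingers":0.95}
    - {"travel":[0,0,0.07],"rotation":[0,0,0],"fingers":0.95}
    - {"travel":[0.02,-0.05,0.07],"rotation":[0,0,4],"fingers":0.6}
    - {"travel":[0.04,-0.1,0.07],"rotation":[0,0,8],"fingers":0.6}
    - {"travel":[0.06,-0.15,0.07],"rotation":[0,0,12],"fingers":0.6}
    - {"travel":[0.075,-0.2,0.07],"rotation":[0,0,16],"fingers":0.6}
    - {"travel":[0.081,-0.243,0.07],"rotation":[0,0,18],"fingers":0.6}
    - {"travel":[0.081,-0.243,0.07],"rotation":[0,0,18],"fingers":0.6}
    - {"travel":[0.081,-0.243,0.07],"rotation":[0,0,18],"fingers":0.6}

```text
t: 31.88
position: [0.466, 0.0503, 0.1462]
orientation: [[-0.101, 0.995, -0.0], [0.995, 0.101, 0.0], [0.0, -0.0, -1.0]]
force: [0.1, 1.2, 1.1]
finger_gap: 0.0512
```

```bash
python3 - <<'E'
from h import *
A=viewer.snapshot("side"); B=viewer.snapshot("top")
def tile(I,n,o,w,items):
    k=400/w; v=cv2.resize(np.ascontiguousarray(I[o[1]:o[1]+w,o[0]:o[0]+w,::-1]),(400,400),interpolation=cv2.INTER_CUBIC)
    for p,sz,z in items: draw(v,n,p,sz,z,np.array(o),k)
    return v[:300]
car=((.385,.2925,-.213),(.06,.076,.014),.075); brd=((.4659,.0495,.103),(.05,.064,.004),.003)
cv2.imwrite("pics/p9.png",np.vstack([np.hstack([tile(A,"side",(150,90),100,[car]),tile(B,"top",(85,225),100,[car])]),np.hstack([tile(A,"side",(200,190),120,[brd]),tile(B,"top",(220,180),120,[brd])])]))
E
```

```text
(no output)
```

View pics/p9.png

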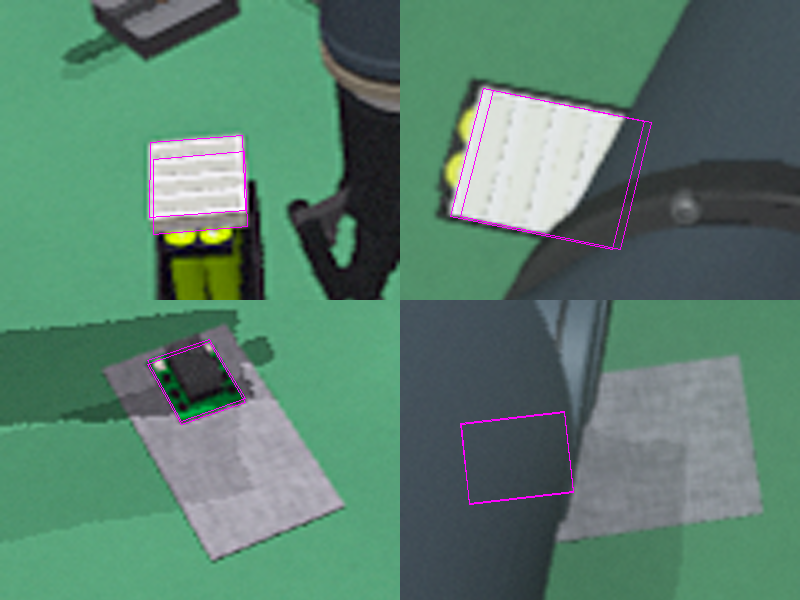

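Request:
apply_moves:
  moves:
    - {"travel":[0,-0.001,-0.05],"rotation":[0,0,0],"fingers":0.6}
    - {"travel":[0,-0.001,-0.1],"rotation":[0,0,0],"fingers":0.6}
    - {"travel":[0,-0.001,-0.125],"rotation":[0,0,0],"fingers":0.6}
    - {"travel":[0,-0.001,-0.1335],"rotation":[0,0,0],"fingers":0.6}
    - {"travel":[0,-0.001,-0.1335],"rotation":[0,0,0],"fingers":0.6}
    - {"travel":[0,-0.001,-0.1335],"rotation":[0,0,0],"fingers":0.2}
    - {"travel":[0,-0.001,-0.1335],"rotation":[0,0,0],"fingers":0.1}
    - {"travel":[0,-0.001,-0.1335],"rotation":[0,0,0],"fingers":0.1}
    - {"travel":[0,-0.001,-0.1335],"rotation":[0,0,0],"fingers":0.1}
    - {"travel":[0,-0.001,-0.1335],"rotation":[0,0,0],"fingers":0.1}
    - {"travel":[0,-0.001,-0.11],"rotation":[0,0,0],"fingers":0.1}
    - {"travel":[0,-0.001,-0.06],"rotation":[0,0,0],"fingers":0.1}
    - {"travel":[0,-0.001,0.01],"rotation":[0,0,0],"fingers":0.1}
    - {"travel":[0,-0.001,0.01],"rotation":[0,0,0],"fingers":0.1}
  newtons: 25

```text
t: 33.72
position: [0.468, 0.0491, 0.1602]
orientation: [[-0.101, 0.995, 0.007], [0.995, 0.101, 0.002], [0.001, 0.007, -1.0]]
force: [0.6, 0.3, -1.2]
finger_gap: 0.0253
```

Request:
apply_moves:
  moves:
    - {"travel":[-0.01,0.05,0.01],"rotation":[0,0,-4],"fingers":0.1}
    - {"travel":[-0.025,0.1,0.01],"rotation":[0,0,-8],"fingers":0.1}
    - {"travel":[-0.045,0.15,0.01],"rotation":[0,0,-12],"fingers":0.1}
    - {"travel":[-0.065,0.2,0.01],"rotation":[0,0,-16],"fingers":0.1}
    - {"travel":[-0.081,0.243,0.01],"rotation":[0,0,-18],"fingers":0.1}
    - {"travel":[-0.081,0.243,0],"rotation":[0,0,-18],"fingers":0.1}
    - {"travel":[-0.081,0.243,-0.03],"rotation":[0,0,-18],"fingers":0.1}
    - {"travel":[-0.081,0.243,-0.04],"rotation":[0,0,-18],"fingers":0.1}
    - {"travel":[-0.081,0.243,-0.04],"rotation":[0,0,-18],"fingers":0.1}
    - {"travel":[-0.081,0.243,-0.04],"rotation":[0,0,-18],"fingers":0.1}

```text
t: 34.98
position: [0.3857, 0.2917, 0.1169]
orientation: [[0.212, 0.977, 0.001], [0.977, -0.212, 0.001], [0.001, 0.0, -1.0]]
force: [0.3, 0.2, -0.7]
finger_gap: 0.0253
```

Request:
apply_moves:
  moves:
    - {"travel":[-0.0005,0.0005,-0.01],"rotation":[0,0,0],"fingers":0.1}
    - {"travel":[-0.0005,0.0005,-0.015],"rotation":[0,0,0],"fingers":0.1}
    - {"travel":[-0.0005,0.0005,-0.018],"rotation":[0,0,0],"fingers":0.1}
    - {"travel":[-0.0005,0.0005,-0.018],"rotation":[0,0,0],"fingers":0.1}
    - {"travel":[-0.0005,0.0005,-0.018],"rotation":[0,0,0],"fingers":0.1}

```text
t: 35.6
position: [0.3846, 0.2926, 0.0994]
orientation: [[0.211, 0.977, -0.0], [0.977, -0.211, 0.002], [0.002, -0.001, -1.0]]
force: [-6.1, -2.3, 23.4]
finger_gap: 0.0253
```

In contact with the carrier; release and retreat.

Request:
apply_moves:
  moves:
    - {"travel":[0,0,0.001],"rotation":[0,0,0],"fingers":0.1}
    - {"travel":[0,0,0.001],"rotation":[0,0,0],"fingers":0.5}
    - {"travel":[0,0,0.001],"rotation":[0,0,0],"fingers":0.6}
    - {"travel":[0,0,0.001],"rotation":[0,0,0],"fingers":0.6}
    - {"travel":[0,0,0.001],"rotation":[0,0,0],"fingers":0.6}
    - {"travel":[0,0,0.04],"rotation":[0,0,0],"fingers":0.6}
    - {"travel":[0,0,0.1],"rotation":[0,0,0],"fingers":0.6}
    - {"travel":[0.03,-0.05,0.12],"rotation":[0,0,0],"fingers":0.6}
    - {"travel":[0.06,-0.1,0.12],"rotation":[0,0,0],"fingers":0.6}
    - {"travel":[0.09,-0.15,0.12],"rotation":[0,0,0],"fingers":0.6}
    - {"travel":[0.1,-0.2,0.12],"rotation":[0,0,0],"fingers":0.6}
    - {"travel":[0.1,-0.25,0.12],"rotation":[0,0,0],"fingers":0.6}
    - {"travel":[0.1,-0.3,0.12],"rotation":[0,0,0],"fingers":0.6}
    - {"travel":[0.1,-0.3,0.12],"rotation":[0,0,0],"fingers":0.6}
    - {"travel":[0.1,-0.3,0.12],"rotation":[0,0,0],"fingers":0.6}

```text
t: 37.48
position: [0.4846, -0.007, 0.2182]
orientation: [[0.211, 0.977, -0.0], [0.977, -0.211, 0.001], [0.0, -0.0, -1.0]]
force: [1.1, 0.3, 0.1]
finger_gap: 0.0512
```

```bash
python3 - <<'E'
from h import *
A=viewer.snapshot("side"); B=viewer.snapshot("top")
def tile(I,n,o,w,items):
    k=400/w; v=cv2.resize(np.ascontiguousarray(I[o[1]:o[1]+w,o[0]:o[0]+w,::-1]),(400,400),interpolation=cv2.INTER_CUBIC)
    for p,sz,z in items: draw(v,n,p,sz,z,np.array(o),k)
    return v[:300]
car=((.385,.2925,-.213),(.06,.076,.014),.075); brd=((.385,.2925,-.213),(.05,.064,.004),.089); bl=((.6205,.2157,-.2845),(.044,.104,.07),0); fb=((.417,-.308,.087),(.044,.104,.07),.005)
cv2.imwrite("pics/p10.png",np.vstack([np.hstack([tile(A,"side",(150,90),100,[car,brd]),tile(B,"top",(85,225),100,[car,brd])]),np.hstack([tile(A,"side",(220,100),130,[bl]),tile(B,"top",(385,200),100,[fb])])]))
E
```

```text
(no output)
```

View pics/p10.png

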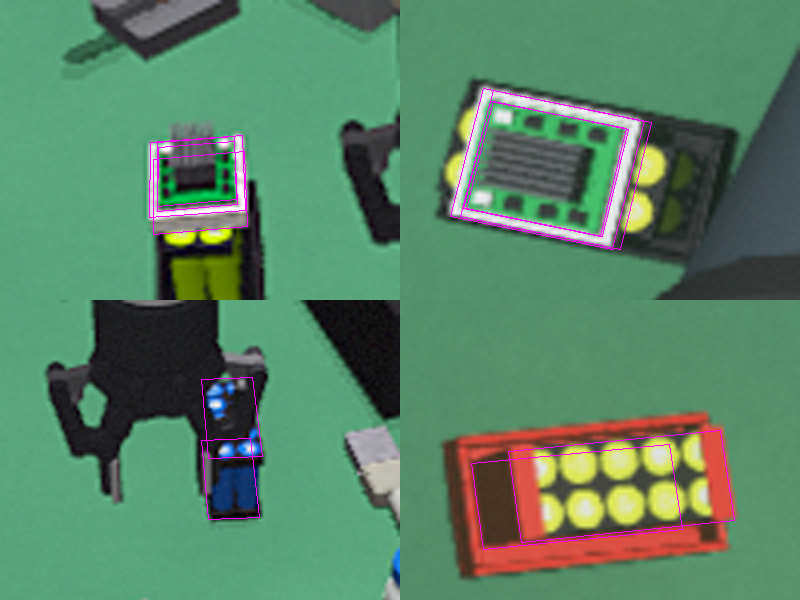

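All pieces sit on their overlays, and the gripper is clear of everything.

```bash
python3 -c "
from station import finish_job; print(finish_job())"
```

```text
the job is handed in; nothing more can be done
None
```

The job is done and handed in at about 37.5 s of the 144 s allowed; the hand-in gave no verdict.

**What I did:** I laid the board and then the carrier side by side on the grey mat. I moved the faulty block into the red tray and put the lime-green spare into the black case. I then set the carrier back on the new block and the board on the carrier, released everything and drew the gripper clear.

**Last checks:**
- **Carrier and board:** in both cameras they match their intended poses to about 2 mm, centred and square, with their long sides along the new block's.
- **Faulty block:** it stands upright in the red tray, on its intended outline.
- **Good block:** it stands in the case about 4 mm off the measured case centre, with 14 mm allowed.
- **Blue block:** it still matches its starting outline, though the gripper partly hid it in the last side picture.
- **Robot:** tool force at the end was near zero. The highest reading at any stop was about 28 N, pressing straight down while setting the carrier on the block.

**Disagreement:** the case's y position came out as 0.2955 m from the first fit and 0.289 m from a later rim reading. Either way, the block sits well inside the 14 mm limit.

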